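# Third hand for a drawer front

### The arm

A 6-joint arm with a two-finger parallel gripper is mounted at the origin on the work surface. World frame = base frame: x ahead of the robot, y to its left, z up, the work surface at z = 0. Lengths are in m, angles in degrees, forces in N, time in s.
With the tool pointing down it reaches from about 0.25 to 0.775 m from the base axis. Payload 4 kg.
Tool frame: the origin (TCP) lies at the very end of the fingers, on their centre line; the grasp point (between the pads) lies 19 mm behind it; z points along the fingers, y is the line along which they close (so a half turn about z gives the same grasp; the last joint's range is limited). The gripper opens to 94 mm and grips with 3 to 60 N. Pads are 16 mm wide; open, the fingers measure 119 mm over their backs; the gripper's body (75 mm by 177 mm) begins 78 mm behind the grasp point.
Start: joints at [-82.512, 4.996, 78.535, -0, 96.463, -5.907], TCP at [0.127, -0.535, 0.206] pointing down, gripper open.
Joint ranges: [-177.83, 177.83], [-43.37, 116.18], [15.69, 146.23], [-61.86, 241.86], [9.47, 152.12], [-147.06, 147.06]. Speed limits (degrees/s): [159.86, 159.86, 180, 180, 180, 180].

### API

Orientations are given as [roll, pitch, yaw] about the fixed x, y, z axes, in that order (R = Rz(yaw) Ry(pitch) Rx(roll)).
In Python, from station import read_state, camera, get_calibration, manip, finder gives the robot as it stands.
- The arm moves only by the tool drive_tool, never from a script. Its argument "plan" is a list of rows, each a list of 7 numbers: the shift along the world's x, y, z in mm, then the turn, a rotation vector about the world's x, y, z in rad, then the gripper command: -1 is fully open, 1 is shut, values between are in proportion. A call has 1 to 12 rows; each row is the pose to reach, as a shift and turn from the pose commanded when the call began; what a row does not reach only later rows make up. A row lasts 1/10 s, in which the tool goes at most 50 mm and 8.59 degrees, less where a joint would pass 70% of its speed; a pose out of reach is approached as far as the arm can. A call with a gripper value outside its range is refused whole. The fingers move at their own pace and stop on an object; "grip_force" is the grip in N (left out, the last holds). Time passes only in rows, so rows that repeat a pose let the fingers close. It gives the time, the measured TCP pose, the force, the opening and the grip force at its end, in the units of the state.
- read_state(): the state, without advancing time (a new reading comes with each control period).
- camera(name): name is "scene" or "top" or "wrist"; returns (picture, depth): 384x512x3 uint8, blue, green, red; 384x512 float32, m along the optical axis (not along the pixel's ray), 0 where there is no reading.
- get_calibration(name): a dict with "fx", "fy", "cx", "cy" (pixels), "position" and "orientation" of the camera in the world; the wrist camera has in their place "hand_eye" (4x4, takes a point from camera to tool coordinates, whose origin is the TCP and whose axes are the flange's). Camera axes: x right, y down, z forward; pixel columns grow to the right and rows downward; lengths in m; the calibration is good to about 2 mm. A picture is of the moment at which its call begins: read the wrist's pose just before it. get_calibration takes no time and is no camera call.
- manip.job_done(): hands the job in; it is judged then, once.
Trained networks look in the newest picture that a camera, given by its name, has taken for a name from the list of things; names that differ only in an ending like _2 or _b are one class to them, and where a whole thing is asked for, a point or a joint stands for the part that bears it (a point fixed in the world has none). Each returns a list of dicts, best first, with "confidence" (0 to 1); they miss things now and then, are a little off and sometimes report something else, mostly with a low value. They report only what shows in the picture. A call takes as long as a camera call.
- finder.regions_of(camera, thing): "pixels" (384x512 bool, what is visible of it) and "box" ([left, top, right, bottom] in pixels, round what is visible of it).
- finder.place_of(camera, thing): "centre" ([column, row] in pixels: a listed point, or the origin of a listed thing).
The state is a dict: "time_s": time; "joint_pos": joint angles; "qvel": joint speeds; "joint_efforts": joint torques, N m; "tcp_pos": TCP position; "tool_rot": TCP orientation; "wrist_force": force on the tool from outside, world axes, zero at the start; "torque": the same for the moment, N m; "opening": finger opening in m; "grasp_force": force on a finger pad.
Only numpy, scipy, OpenCV 4.12 (cv2) and the standard library are available. Lean on these libraries where they do the work, as an engineer would, in place of code of your own. Each camera call takes 0.05 s, during which the arm holds its last target. There are 200 camera calls.

### The job

Be the third hand while your roommate screws the drawer front on from inside the box: pick up the loose front and, knob facing away from the box, press it flat on the box's front face, centred across the width and its lower edge level with the box's underside. Press gently until the box is about halfway back along its 20 mm spring travel (about 8 N), keep that push steady for a few seconds and finish still gripping and pressing it there. Touch the box only with the front, and leave the screwdriver, cup, jar and notebook where they are.

Things in the scene. Friction and masses are not known exactly. Their poses are not given: they have to be found in the camera images.
- drawer_front: Loose pale-wood panel, 18 thick (x) x 170 wide (y) x 110 high (z) mm, 0.19-0.35 kg, standing free on its long lower edge. Origin: centre of its underside. Flat rear face (goes on the box) at x = +9 mm; knob side at x = -9 mm, facing world -x within 30 degrees. Pinch the top edge from above; in place its top 55 mm stands above the box rim, so reach down at most 45 mm from its top.
- knob (a point): Outer end of the round wooden knob (28 mm diameter, standing 25 mm out of the panel) in the middle of the front's knob side; it lies 34 mm from the panel's mid-plane and 55 mm above its lower edge.
- drawer_box: Open-topped pale-wood box, 200 long (x) x 140 wide (y) x 55 high mm, underside 30 mm above the desk. Origin: centre of underside. x points from front to rear, near world +x; front face at x = -100 mm. Slides only along x, back against a spring: 0.8 N/mm, no preload, 20 mm travel, springs forward if let go. In place the drawer front's origin is at (-109, 0, 0) mm in this frame, axes parallel.
- cradle: Plywood cradle fixed to the desk: two runners under the box, an end block 75 mm high behind it (20 mm gap to the box at rest). Origin: on the desk under the box's front face at rest; axes as the box. Box origin in this frame: (100, 0, 30) mm at rest, x = 110 mm when halfway back. Runners begin 50 mm behind the front face: nothing lies under the drawer front when in place.
- screwdriver: Bystander: screwdriver with a black handle, 170 mm long, lying on the desk between the work places. Origin at its underside, about mid-length; x along it, the handle towards -x.
- cup: Bystander: paper cup, 72 mm across the rim, 100 mm high, upright. Origin: centre of its underside.
- screw_jar: Bystander: small clear jar with a metal cap, 56 mm diameter, 60 mm high. Origin: centre of its underside.
- notebook: Bystander: closed notebook, 150 x 210 x 16 mm, flat on the desk. Origin: centre of its underside.

How it is judged (in metres and radians):
On the way, in this order (a step that is already met when the one before it is completed fails the run):
1. the drawer front is picked up off the desk in the fingers (height (world z) of drawer_front above 0.015 m and contact force between the fingers and drawer_front above 1 N), for 0.2 s.
2. the front is pressed flat, centred and level on the box, with 5 to 12 N, for 1.5 s on end (contact force between drawer_front and drawer_box between 5 and 12 N and y of drawer_front in the frame of drawer_box between -0.008 and 0.008 m and z of drawer_front in the frame of drawer_box between -0.007 and 0.007 m and x of drawer_front in the frame of drawer_box between -0.114 and -0.104 m and x of knob in the frame of drawer_box below -0.125 m and angle between the x axis of drawer_front and the x axis of drawer_box, either way round below 0.07 rad and angle between the z axis of drawer_front and the z axis of drawer_box, either way round below 0.07 rad and contact force between the fingers and drawer_front above 1 N and contact force between each of the arm, the fingers and drawer_box below 0.5 N), for 1.5 s.
At the end, for the whole second after the job is handed in: The fingers hold the front and press it on the box's front face with 5 to 12 N (box 6 to 15 mm back), knob away from the box, flat within 0.07 rad, centred within 8 mm, lower edge within 7 mm of the box's underside level; the robot itself does not touch the box (all of step 2); the arm keeps its last pose, push and grip.
It fails at once if the front rams the box (over 25 N) (contact force between drawer_front and drawer_box above 25 N).
It fails at once if the robot pushes on the box itself (contact force between any of the arm, the fingers and drawer_box above 3 N).
It fails at once if the screwdriver, cup, jar or notebook is shifted by more than 20 mm (distance of any of screwdriver, cup, screw_jar, notebook from where it was at the start of the episode above 0.02 m).
It also fails if it takes over 54 s, if anything falls off the work surface, if the arm or the gripper's body presses on something with over 40 N, if the wrist force passes 120 N, or if a joint passes its speed limit or range.

## Working session

There is one attempt and no reset: what is moved stays moved. The work goes in short steps, Python scripts to look and compute and a tool call to move; the robot and the scene stay as the last step left them, time stands still between calls to the robot, and variables do not carry over. Pictures are saved under pics/ and viewed, at most 10 in all, crops included, and the job is handed in when it is done.

Besides the shell and the picture viewer there is one more tool, called as a command line: name --pt "numbers of a row" for each row, then --argument value for the rest. drive_tool: Moves the arm, as the interface text tells. Its arguments: {"type":"object","properties":{"plan":{"type":"array","items":{"type":"array","items":{"type":"number"}}},"grip_force":{"type":"number"}},"required":["plan"]}

```bash
ls; mkdir -p pics; cat > h.py <<'E'
import numpy as np, cv2
from scipy.spatial.transform import Rotation as R
from station import read_state, camera, get_calibration, manip, finder
def rot(o):
    o=np.array(o,float)
    if o.shape==(3,3): return o
    return R.from_euler('xyz',o,degrees=True).as_matrix()
def cam(n):
    s=read_state(); p,d=camera(n); c=get_calibration(n)
    if n=='wrist':
        T=np.eye(4);T[:3,:3]=rot(s['tool_rot']);T[:3,3]=s['tcp_pos'];T=T@np.array(c['hand_eye'])
    else:
        T=np.eye(4);T[:3,:3]=rot(c['orientation']);T[:3,3]=c['position']
    v,u=np.mgrid[:384,:512]
    P=np.stack([(u-c['cx'])/c['fx']*d,(v-c['cy'])/c['fy']*d,d],-1)@T[:3,:3].T+T[:3,3]
    P[d<=0]=np.nan
    return p,d,c,T,P
E
python3 - <<'E'
from h import *
print(read_state()); 
ims=[]
for n in ['scene','top']:
    p,d,c,T,P=cam(n); print(n,c); ims.append(p)
    for t in ['drawer_front','drawer_box','cradle','screwdriver','cup','screw_jar','notebook']:
        r=finder.regions_of(n,t)
        for q in r[:1]:
            m=q['pixels']; X=P[m]; X=X[~np.isnan(X[:,0])]
            print(t,round(q['confidence'],2),np.array(q['box']).round().tolist(),len(X),np.percentile(X,[2,50,98],axis=0).round(3).tolist() if len(X) else '')
cv2.imwrite('pics/a.png',cv2.resize(ims[0],(800,600)));cv2.imwrite('pics/b.png',cv2.resize(ims[1],(800,600)))
E
```

```text
pics
{'time_s': 0.0, 'joint_pos': array([-8.25132942e+01,  5.03782889e+00,  7.86235190e+01,  6.60039654e-04,
        9.64627992e+01, -5.90788167e+00]), 'qvel': array([-0.06339963, -0.01645482, -0.07079547, -0.02866708, -0.03763155,
        0.01524822]), 'joint_efforts': array([ 7.35385674e-04, -3.40173054e+01, -3.02428186e+01,  7.18540745e-02,
        3.28922714e-02, -1.48598224e-04]), 'tcp_pos': array([ 0.12733233, -0.53449644,  0.20432725]), 'tool_rot': array([-1.79876580e+02, -1.34308932e-02,  1.33946466e+01]), 'wrist_force': array([ 0.18677409, -0.21946127, -0.90234569]), 'torque': array([ 0.00566322, -0.03443045, -0.01447635]), 'grasp_force': 0.0, 'opening': 0.09385402513906327}
scene {'fx': 465.6045089243666, 'fy': 465.6045089243666, 'cx': 259.1764185829674, 'cy': 197.3199887647921, 'position': array([1.23608449, 0.71112798, 0.85918889]), 'orientation': array([-126.9102611 ,   -0.35507741,  133.46957991])}
drawer_box 0.56 [230.0, 238.0, 334.0, 333.0] 5370 [[0.553, 0.174, 0.034], [0.651, 0.24, 0.054], [0.754, 0.317, 0.087]]
cradle 0.82 [214.0, 236.0, 335.0, 359.0] 7610 [[0.557, 
[... 886 characters left out ...]

drawer_box 0.89 [125.0, 71.0, 187.0, 157.0] 4525 [[0.55, 0.168, 0.035], [0.656, 0.246, 0.042], [0.75, 0.31, 0.087]]
cradle 0.56 [118.0, 58.0, 185.0, 156.0] 5466 [[0.552, 0.169, 0.031], [0.68, 0.246, 0.044], [0.797, 0.313, 0.087]]
screwdriver 0.86 [239.0, 166.0, 250.0, 211.0] 343 [[0.401, -0.011, -0.002], [0.448, 0.002, 0.022], [0.522, 0.013, 0.027]]
cup 0.59 [234.0, 89.0, 265.0, 120.0] 708 [[0.646, -0.042, 0.001], [0.692, -0.011, 0.053], [0.713, 0.02, 0.102]]
screw_jar 0.68 [104.0, 234.0, 131.0, 259.0] 444 [[0.285, 0.32, 0.008], [0.309, 0.338, 0.058], [0.333, 0.367, 0.062]]
notebook 0.67 [338.0, 215.0, 414.0, 278.0] 4001 [[0.223, -0.459, 0.002], [0.295, -0.359, 0.016], [0.368, -0.26, 0.02]]
```

View pics/a.png

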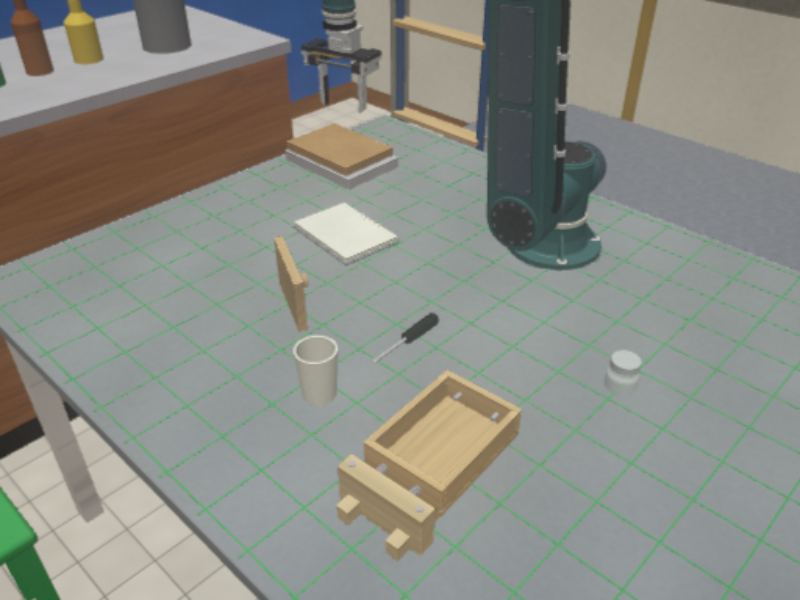

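View pics/b.png

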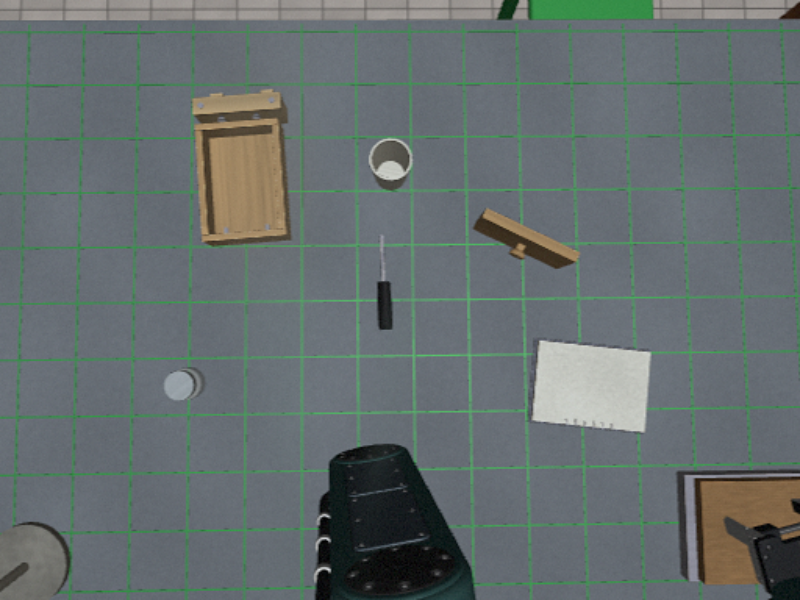

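```bash
python3 - <<'E'
from h import *
p,d,c,T,P=cam('top')
def show(n,X,zl,zh):
    S=X[(X[:,2]>zl)&(X[:,2]<zh)]; r=cv2.minAreaRect((S[:,:2]*1000).astype(np.float32)); print(n,len(S),r, 'med z',np.median(S[:,2])); return S
m=finder.regions_of('top','drawer_front')[0]['pixels']
S=show('front top',P[m],.100,.12)
q=S[:,:2]-S[:,:2].mean(0); w=np.linalg.svd(q,full_matrices=False)[2][0]; print('top edge dir yaw',np.degrees(np.arctan2(w[1],w[0])),S[:,:2].mean(0))
k=finder.place_of('top','knob'); print('knob',k[:1])
if k:
    u,v=np.array(k[0]['centre']).astype(int); print(np.nanmedian(P[v-1:v+2,u-1:u+2].reshape(-1,3),0))
for n in ['top','scene']:
    if n=='scene': p,d,c,T,P=cam('scene')
    m=finder.regions_of(n,'drawer_box')[0]['pixels']
    S=show(n+' box rim',P[m],.079,.092)
    # restricted to +-: direct geometry all z
    print(n,'origin px',finder.place_of(n,'drawer_box')[:1])
    A=(P[...,0]>.5)&(P[...,0]<.87)&(P[...,1]>.12)&(P[...,1]<.38)
    show(n+' any rim',P[A],.08,.092); show(n+' endblk',P[A],.066,.079)
E
```

```text
front top 504 ((548.6890869140625, -239.73886108398438), (170.11219787597656, 19.679515838623047), 64.01893615722656) med z 0.1097434359892333
top edge dir yaw -116.43463830250658 [ 0.54791456 -0.23866882]
knob [{'centre': [331.3, 164.6], 'confidence': 0.79}]
[ 0.5191603  -0.22967162  0.06442681]
top box rim 1098 ((651.284423828125, 240.94638061523438), (201.1652374267578, 141.13751220703125), 4.097512245178223) med z 0.08449302480766002
top origin px [{'centre': [157.2, 119.1], 'confidence': 0.6}]
top any rim 1081 ((651.3374633789062, 240.96092224121094), (201.04306030273438, 141.4360809326172), 4.2111029624938965) med z 0.08452886982549279
top endblk 954 ((675.629150390625, 242.58834838867188), (250.9099884033203, 150.18252563476562), 4.113884925842285) med z 0.07431533167789733Traceback (most recent call last):
  File "<stdin>", line 13, in <module>
IndexError: list index out of range
```

The scene view shows the loose panel at about (290,285), standing with its knob towards the robot. The box is at about (440,440), with the end block behind it. The top view agrees: panel (525,238), knob (518,252), cup (390,160), screwdriver (385,290).

Measured panel: centre (0.548, -0.239), yaw about -26°, top at 0.110. Measured box: centre (0.6513, 0.2409), yaw about +4.1°, rim at 0.0845. The sizes match those given. I'll move over the panel.

drive_tool --pt "421 296 0 0 0 0.88 -1" --pt "421 296 0 0 0 0.88 -1" --pt "421 296 0 0 0 0.88 -1" --pt "421 296 0 0 0 0.88 -1" --pt "421 296 0 0 0 0.88 -1" --pt "421 296 0 0 0 0.88 -1" --pt "421 296 0 0 0 0.88 -1" --pt "421 296 0 0 0 0.88 -1" --pt "421 296 0 0 0 0.88 -1" --pt "421 296 0 0 0 0.88 -1" --pt "421 296 0 0 0 0.88 -1" --pt "421 296 0 0 0 0.88 -1" --grip_force 60

```text
time_s: 2.35
tcp_pos: [0.5495, -0.2376, 0.2048]
tool_rot: [-179.9, 0.0, 64.0]
wrist_force: [0.0, -1.4, 0.5]
opening: 0.094
grasp_force: 0.0
```

```bash
python3 - <<'E'
from h import *
p,d,c,T,P=cam('wrist'); s=read_state(); print(s['tcp_pos'],s['tool_rot'])
cv2.imwrite('pics/c.png',p)
S=P[(P[...,2]>.102)&(P[...,2]<.118)&(abs(P[...,0]-.548)<.11)&(abs(P[...,1]+.239)<.13)]
print(len(S),cv2.minAreaRect((S[:,:2]*1000).astype(np.float32)),np.median(S,0))
E
```

```text
[ 0.54830794 -0.23894236  0.20511829] [-1.79943198e+02  5.59630996e-02  6.38941463e+01]
2947 ((548.752685546875, -240.53082275390625), (169.24034118652344, 17.930763244628906), 63.535003662109375) [ 0.55290577 -0.23139068  0.11030267]
```

The wrist view gives a 169x18 mm panel top centred at (0.5488, -0.2405), yaw 63.5°. That needs a small correction of (+0.5, -1.5) mm, then I descend.

drive_tool --pt "0.5 -1.5 -30 0 0 -0.006 -1" --pt "0.5 -1.5 -60 0 0 -0.006 -1" --pt "0.5 -1.5 -90 0 0 -0.006 -1" --pt "0.5 -1.5 -110 0 0 -0.006 -1" --pt "0.5 -1.5 -125 0 0 -0.006 -1" --pt "0.5 -1.5 -132 0 0 -0.006 -1" --pt "0.5 -1.5 -132 0 0 -0.006 1" --pt "0.5 -1.5 -132 0 0 -0.006 1" --pt "0.5 -1.5 -132 0 0 -0.006 1" --pt "0.5 -1.5 -132 0 0 -0.006 1" --pt "0.5 -1.5 -132 0 0 -0.006 1" --pt "0.5 -1.5 -132 0 0 -0.006 1"

```text
time_s: 3.6
tcp_pos: [0.5491, -0.2406, 0.0739]
tool_rot: [180.0, 0.0, 63.5]
wrist_force: [-0.6, -0.2, 0.7]
opening: 0.0493
grasp_force: 0.0
```

drive_tool --pt "0 0 0 0 0 0 1" --pt "0 0 0 0 0 0 1" --pt "0 0 0 0 0 0 1" --pt "0 0 0 0 0 0 1" --pt "0 0 0 0 0 0 1"

```text
time_s: 4.1
tcp_pos: [0.5489, -0.2405, 0.0734]
tool_rot: [-180.0, -0.0, 63.5]
wrist_force: [0.2, 0.0, 0.4]
opening: 0.0176
grasp_force: 60.0
```

drive_tool --pt "0 0 10 0 0 0 1" --pt "0 0 30 0 0 0 1" --pt "0 0 60 0 0 0 1" --pt "0 0 90 0 0 0 1" --pt "0 10 110 0 0 0 1" --pt "-3 30 120 0 0 0.03 1" --pt "-6 60 120 0 0 0.08 1" --pt "-10 95 120 0 0 0.14 1" --pt "-14 130 120 0 0 0.2 1" --pt "-18 165 120 0 0 0.26 1" --pt "-22 200 120 0 0 0.32 1" --pt "-25 235 120 0 0 0.36 1"

```text
time_s: 5.3
tcp_pos: [0.5222, -0.0031, 0.1925]
tool_rot: [-179.9, -0.0, 84.3]
wrist_force: [0.9, 0.3, -3.5]
opening: 0.0177
grasp_force: 60.0
```

drive_tool --pt "-3 35 0 0 0 0.03 1" --pt "-6 70 0 0 0 0.06 1" --pt "-10 105 0 0 0 0.09 1" --pt "-13 140 0 0 0 0.12 1" --pt "-16 175 0 0 0 0.15 1" --pt "-19 205 0 0 0 0.174 1" --pt "-21 225 0 0 0 0.174 1" --pt "-21 236 0 0 0 0.174 1" --pt "-21 236 0 0 0 0.174 1" --pt "-21 236 0 0 0 0.174 1" --pt "-21 236 0 0 0 0.174 1"

```text
time_s: 6.4
tcp_pos: [0.5029, 0.2294, 0.1934]
tool_rot: [-180.0, 0.0, 94.0]
wrist_force: [0.7, -0.1, -3.6]
opening: 0.0177
grasp_force: 60.0
```

```bash
python3 - <<'E'
from h import *
s=read_state(); print(s['tcp_pos'],s['tool_rot'],s['wrist_force'],s['opening'])
tz=s['tcp_pos'][2]
for n in ['top','wrist']:
    p,d,c,T,P=cam(n); cv2.imwrite(f'pics/d_{n}.png',p)
    rt=lambda S:cv2.minAreaRect((S[:,:2]*1000).astype(np.float32)) if len(S)>5 else None
    g=finder.regions_of(n,'drawer_front')
    if g:
        F=P[g[0]['pixels']]; S=F[(F[:,2]>tz+.020)&(F[:,2]<tz+.05)]; print(n,'front',g[0]['confidence'],len(S),rt(S),np.nanpercentile(F[:,2],[2,98]))
    A=(P[...,0]>.5)&(P[...,0]<.87)&(P[...,1]>.12)&(P[...,1]<.38)
    F=P[A];S=F[(F[:,2]>.079)&(F[:,2]<.092)];print(n,'rim',len(S),rt(S))
p,d,c,T,P=cam('scene'); cv2.imwrite('pics/d_scene.png',cv2.resize(p[150:370,150:450],(800,586)))
E
```

```text
[0.50291553 0.22937362 0.19336504] [-1.79981704e+02  3.97015970e-02  9.40033750e+01] [ 0.73343551 -0.09791175 -3.63787608] 0.01765043490981341
top front 0.74 290 ((506.369384765625, 181.31329345703125), (18.153934478759766, 73.73680877685547), 4.218284606933594) [0.12224218 0.2317645 ]
top rim 887 ((669.4183959960938, 242.2635498046875), (237.6278839111328, 140.75990295410156), 4.273004055023193)
wrist front 0.78 7746 ((502.5846252441406, 235.74989318847656), (18.582509994506836, 156.97308349609375), 3.958165407180786) [0.18057282 0.23165575]
wrist rim 7135 ((651.3421630859375, 239.97271728515625), (201.63906860351562, 140.24070739746094), 3.94364857673645)
```

View pics/d_scene.png

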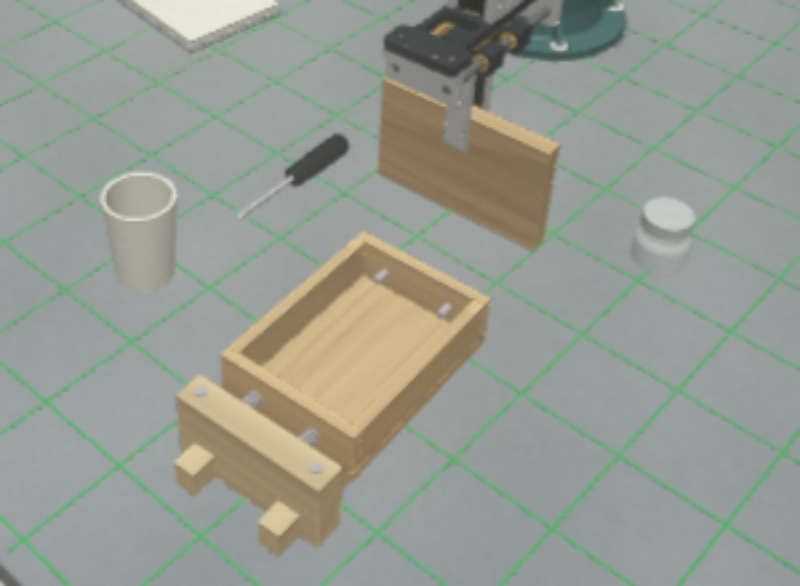

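View pics/d_wrist.png

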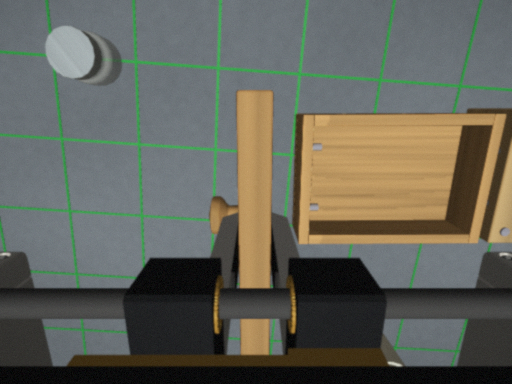

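The panel is held squarely with the knob on the robot side. In the wrist view the panel is the bar at (255,200), the knob is at (222,213), and the box front face is at column 298. The panel centre coincides with the TCP, and the contact TCP should be about (0.5426, 0.2327, 0.103). I'll lower it, then approach to just short of contact.

drive_tool --pt "0 0.5 -25 0 0 0 1" --pt "0 0.5 -55 0 0 0 1" --pt "0 0.5 -75 0 0 0 1" --pt "0 0.5 -86 0 0 0 1" --pt "0 0.5 -90 0 0 0 1" --pt "5 1 -90 0 0 0 1" --pt "12 1.5 -90 0 0 0 1" --pt "20 2 -90 0 0 0 1" --pt "27 2.5 -90 0 0 0 1" --pt "32 2.8 -90 0 0 0 1" --pt "34 2.9 -90 0 0 0 1" --pt "34 2.9 -90 0 0 0 1"

```text
time_s: 7.85
tcp_pos: [0.5372, 0.2333, 0.1034]
tool_rot: [-180.0, 0.0, 94.1]
wrist_force: [0.4, 0.2, -2.8]
opening: 0.0177
grasp_force: 60.0
```

drive_tool --pt "0 0 0 0 0 0 1" --pt "0 0 0 0 0 0 1" --pt "0 0 0 0 0 0 1"

```text
time_s: 8.15
tcp_pos: [0.5367, 0.2334, 0.1035]
tool_rot: [180.0, 0.0, 94.1]
wrist_force: [0.3, 0.4, -2.5]
opening: 0.0175
grasp_force: 60.0
```

```bash
cat > m.py <<'E'
from h import *
s=read_state(); print(s['time_s'],s['tcp_pos'],s['tool_rot'],s['wrist_force'],s['torque'])
p,d,c,T,P=cam('wrist')
F=P[(P[...,0]>.5)&(P[...,0]<.87)&(P[...,1]>.12)&(P[...,1]<.38)]
rt=lambda S:cv2.minAreaRect((S[:,:2]*1000).astype(np.float32)) if len(S)>5 else None
S=F[(F[:,2]>.079)&(F[:,2]<.092)];print('rim',len(S),rt(S))
S=F[(F[:,2]>.13)&(F[:,2]<.15)&(F[:,1]>.25)&(F[:,0]<.58)];print('front',len(S),rt(S),np.median(S,0),S[:,1].max())
p,d,c,T,P=cam('scene'); cv2.imwrite('pics/s%d.png'%(s['time_s']*10),cv2.resize(p[200:350,200:400],(800,600)))
E
python3 m.py
```

```text
8.15 [0.53669776 0.2333564  0.10354219] [1.79998853e+02 5.94004844e-04 9.40733133e+01] [ 0.29137086  0.43927006 -2.52591102] [-0.04808423 -0.05389753  0.00821926]
rim 6037 ((621.6414794921875, 242.03958129882812), (237.0924835205078, 132.2168731689453), 4.259764194488525)
front 4659 ((533.2660522460938, 283.735595703125), (18.042383193969727, 68.61653137207031), 4.1277008056640625) [0.53312634 0.28716046 0.14043802] 0.3184755661328493
```

drive_tool --pt "1 0 0 0 0 0 1" --pt "2 0 0 0 0 0 1" --pt "3 0 0 0 0 0 1" --pt "4 0 0 0 0 0 1" --pt "5 0 0 0 0 0 1" --pt "6 0 0 0 0 0 1" --pt "7 0 0 0 0 0 1" --pt "8 0.2 0 0 0 0 1" --pt "9 0.2 0 0 0 0 1" --pt "10 0.2 0 0 0 0 1" --pt "10 0.2 0 0 0 0 1" --pt "10 0.2 0 0 0 0 1"

```text
time_s: 9.45
tcp_pos: [0.5464, 0.2336, 0.1034]
tool_rot: [-179.9, -0.0, 94.1]
wrist_force: [-3.2, 0.9, -1.9]
opening: 0.018
grasp_force: 60.0
```

```bash
python3 m.py
```

```text
9.45 [0.54643333 0.23360783 0.10335829] [-1.79939279e+02 -4.31821959e-03  9.40757587e+01] [-3.189827    0.93089916 -1.92373648] [-0.06199737  0.63535696  0.13243833]
rim 5806 ((628.86962890625, 242.63853454589844), (232.13778686523438, 131.87881469726562), 4.04692268371582)
front 4679 ((543.0115356445312, 283.84271240234375), (18.11373519897461, 68.94908905029297), 4.198755741119385) [0.54284439 0.28736576 0.14024855] 0.31875600918077673
```

drive_tool --pt "1 0 0 0 0 0 1" --pt "2 0.1 0 0 0 0 1" --pt "3 0.2 0 0 0 0 1" --pt "4 0.3 0 0 0 0 1" --pt "5 0.4 0 0 0 0 1" --pt "5.5 0.4 0 0 0 0 1" --pt "5.5 0.4 0 0 0 0 1" --pt "5.5 0.4 0 0 0 0 1" --pt "5.5 0.4 0 0 0 0 1"

```text
time_s: 10.45
tcp_pos: [0.5511, 0.2339, 0.1034]
tool_rot: [-179.8, 0.0, 94.1]
wrist_force: [-6.5, -0.3, -0.8]
opening: 0.0175
grasp_force: 60.0
```

```bash
python3 m.py; ls pics
```

```text
10.45 [0.55112398 0.23393268 0.10338761] [-1.79822620e+02  2.77092860e-03  9.40771187e+01] [-6.53168474 -0.34838031 -0.8305814 ] [-0.04989816  1.37545701  0.10485758]
rim 5805 ((633.86328125, 243.01536560058594), (232.32489013671875, 131.82452392578125), 4.054906845092773)
front 4693 ((547.7514038085938, 284.03350830078125), (18.000547409057617, 69.22789001464844), 4.218816757202148) [0.54761416 0.2874839  0.14029098] 0.3191275772828838
a.png
b.png
c.png
d_scene.png
d_top.png
d_wrist.png
s104.png
s81.png
s94.png
```

drive_tool --pt "1 0.1 0 0 0 0 1" --pt "1 0.1 0 0 0 0 1" --pt "1 0.1 0 0 0 0 1" --pt "1 0.1 0 0 0 0 1" --pt "1 0.1 0 0 0 0 1" --pt "1 0.1 0 0 0 0 1" --pt "1 0.1 0 0 0 0 1" --pt "1 0.1 0 0 0 0 1" --pt "1 0.1 0 0 0 0 1" --pt "1 0.1 0 0 0 0 1"

```text
time_s: 11.55
tcp_pos: [0.5519, 0.234, 0.1034]
tool_rot: [-179.8, 0.0, 94.1]
wrist_force: [-7.6, -0.4, -0.2]
opening: 0.0176
grasp_force: 60.0
```

```bash
cat >> m.py <<'E'
# tilt of rear face in scene
u=np.array([np.cos(np.radians(4.1)),np.sin(np.radians(4.1))]); w=np.array([-u[1],u[0]])
o=s['tcp_pos'][:2]; Q=P.reshape(-1,3); Q=Q[~np.isnan(Q[:,0])]
X=np.c_[(Q[:,:2]-o)@u,(Q[:,:2]-o)@w,Q[:,2]]
for sgn in (-1,1):
    S=X[(abs(X[:,0]-.009)<.008)&(sgn*X[:,1]>.022)&(sgn*X[:,1]<.08)&(X[:,2]>.093)&(X[:,2]<.134)]
    if len(S)>20:
        a=np.linalg.lstsq(np.c_[S[:,1:],np.ones(len(S))],S[:,0],rcond=None)[0]; print('rear plane',sgn,len(S),'dx/dy,dx/dz',a[:2],'x mean',S[:,0].mean())
E
python3 m.py
```

```text
11.55 [0.55185635 0.2339985  0.10339647] [-1.79790181e+02  9.72683969e-03  9.40832651e+01] [-7.58653369 -0.36584294 -0.19712024] [-0.06169637  1.50543308  0.05080704]
rim 5796 ((634.299560546875, 243.17568969726562), (232.29159545898438, 131.64346313476562), 4.064509868621826)
front 4704 ((548.4915161132812, 284.01153564453125), (18.06681251525879, 69.30118560791016), 4.206051349639893) [0.54837325 0.28765259 0.14030424] 0.31914196365373915
rear plane -1 205 dx/dy,dx/dz [0.0065158  0.03525391] x mean 0.008301717259911976
rear plane 1 289 dx/dy,dx/dz [-0.00284575  0.00488924] x mean 0.007809613690773558
```

drive_tool --pt "0 0 0 0 0 0 1" --pt "0 0 0 0 0 0 1" --pt "0 0 0 0 0 0 1" --pt "0 0 0 0 0 0 1" --pt "0 0 0 0 0 0 1" --pt "0 0 0 0 0 0 1" --pt "0 0 0 0 0 0 1" --pt "0 0 0 0 0 0 1" --pt "0 0 0 0 0 0 1" --pt "0 0 0 0 0 0 1" --pt "0 0 0 0 0 0 1" --pt "0 0 0 0 0 0 1"

```text
time_s: 12.85
tcp_pos: [0.5519, 0.234, 0.1034]
tool_rot: [-179.8, 0.0, 94.1]
wrist_force: [-7.6, -0.1, 1.0]
opening: 0.0179
grasp_force: 60.0
```

drive_tool --pt "0 0 0 0 0 0 1" --pt "0 0 0 0 0 0 1" --pt "0 0 0 0 0 0 1" --pt "0 0 0 0 0 0 1" --pt "0 0 0 0 0 0 1" --pt "0 0 0 0 0 0 1" --pt "0 0 0 0 0 0 1" --pt "0 0 0 0 0 0 1" --pt "0 0 0 0 0 0 1" --pt "0 0 0 0 0 0 1" --pt "0 0 0 0 0 0 1" --pt "0 0 0 0 0 0 1"

```text
time_s: 14.05
tcp_pos: [0.5519, 0.234, 0.1034]
tool_rot: [-179.8, 0.0, 94.1]
wrist_force: [-7.1, -0.3, 1.4]
opening: 0.0176
grasp_force: 60.0
```

```bash
python3 m.py; ls -t pics|head -1; cp pics/$(ls -t pics|head -1) pics/last.png
python3 - <<'E'
from h import *
# box centre from top view, pooled tilt over several scene frames
for k in range(1):
    p,d,c,T,P=cam('top'); F=P[(P[...,0]>.5)&(P[...,0]<.78)&(P[...,1]>.12)&(P[...,1]<.38)]
    S=F[(F[:,2]>.081)&(F[:,2]<.089)&(F[:,0]>.60)]; print('top rim y-range/rect',cv2.minAreaRect((S[:,:2]*1000).astype(np.float32)))
u=np.array([np.cos(np.radians(4.1)),np.sin(np.radians(4.1))]); w=np.array([-u[1],u[0]]); o=read_state()['tcp_pos'][:2]
A=[]
for k in range(6):
    p,d,c,T,P=cam('scene'); Q=P.reshape(-1,3); Q=Q[~np.isnan(Q[:,0])]
    X=np.c_[(Q[:,:2]-o)@u,(Q[:,:2]-o)@w,Q[:,2]]
    A.append(X[(abs(X[:,0]-.009)<.012)&(abs(X[:,1])>.024)&(abs(X[:,1])<.078)&(X[:,2]>.092)&(X[:,2]<.135)])
A=np.vstack(A); print(len(A),np.linalg.lstsq(np.c_[A[:,1:],np.ones(len(A))],A[:,0],rcond=None)[0])
for z in np.arange(.092,.135,.006): 
    S=A[(A[:,2]>=z)&(A[:,2]<z+.006)]; print(round(z,3),len(S),(np.median(S[:,0])*1000).round(2))
E
```

```text
14.05 [0.55186939 0.23401248 0.10340033] [-1.79790405e+02  7.37751121e-03  9.40812098e+01] [-7.12622853 -0.25025538  1.43129066] [-0.06753045  1.54934724  0.09287623]
rim 5767 ((634.4276733398438, 243.34774780273438), (232.28631591796875, 131.5926971435547), 4.202673435211182)
front 4700 ((548.5359497070312, 284.02178955078125), (18.063091278076172, 69.38733673095703), 4.278563022613525) [0.54838884 0.28759501 0.14030956] 0.3190827090290635
rear plane -1 208 dx/dy,dx/dz [-0.00229236  0.01728722] x mean 0.008311718151779581
rear plane 1 289 dx/dy,dx/dz [-0.00381146 -0.00066469] x mean 0.007953615707288886
s140.png
top rim y-range/rect ((716.8687133789062, 212.4034881591797), (229.4101104736328, 110.83470916748047), 43.912960052490234)
2895 [-0.00394227  0.00854998  0.00715708]
0.092 431 7.95
0.098 438 8.02
0.104 464 7.89
0.11 419 7.98
0.116 442 8.14
0.122 418 8.35
0.128 245 8.11
0.134 38 8.59
```

View pics/last.png

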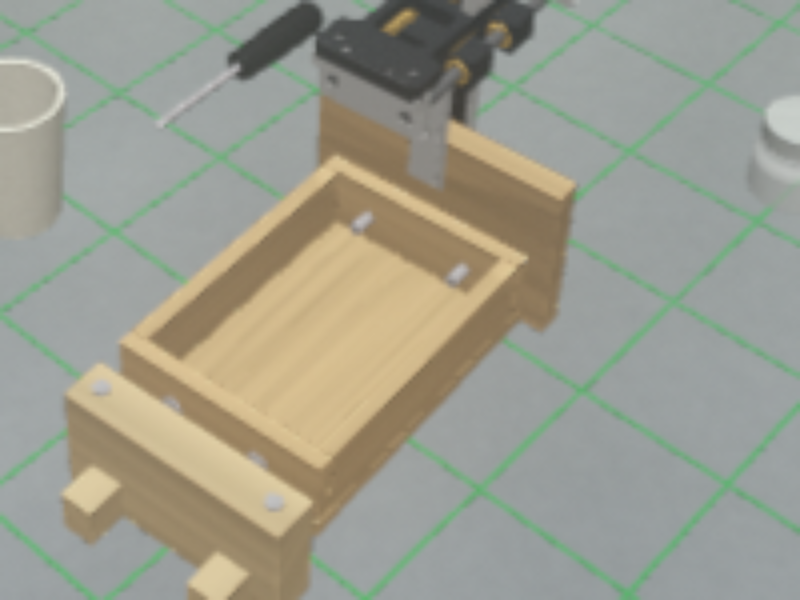

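The picture shows the front flush on the box's front face, overhanging evenly, with a gap left at the end block. The fingers stay clear of the rim, and tilt is about 0.01 rad. The push has held at about 7.5 N for roughly 3 s, so I'm handing in.

```bash
python3 -c "
from station import manip
print(manip.job_done())"
```

```text
the job is handed in; nothing more can be done
None
```

The job is handed in (the hand-in returned no verdict): the front is still gripped and pressed flat on the box at about 7.5 N, roughly 10 mm back, centred to about 1 mm with its lower edge level, and the arm never went near the bystanders.

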